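Set the bench magnifier over the worn chain roller

ROBOT

A 7-joint arm with a two-finger parallel gripper is mounted at the origin on the work surface. World frame = base frame: x ahead of the robot, y to its left, z up, the work surface at z = 0. Lengths are in m, angles in rad, forces in N, time in s.
With the tool pointing down it reaches from about 0.425 to 0.825 m from the base axis. Payload 3.6 kg.
Tool frame: the origin (TCP) lies at the very end of the fingers, on their centre line; the grasp point (between the pads) lies 19 mm behind it (ctrl.hold_point_z is the distance from the TCP to the grasp point, in m); z points along the fingers, y is the direction in which the jaws open and shut (so a half turn about z gives the same grasp; the last joint's range is limited). The gripper opens to 93 mm and grips with 3 to 60 N. Pads are 15 mm wide; open, the fingers measure 128 mm over their backs; the gripper's body (75 mm by 188 mm) begins 65 mm behind the grasp point.
Start: joints at [1.296, 0.615, -0.013, 1.423, 0.008, 1.103, -0.04], TCP at [0.16, -0.63, 0.219] pointing down, gripper open.
Joint ranges: [-3.12, 3.12], [-0.3, 2.06], [-1.34, 1.32], [0.26, 2.42], [-1.36, 4.5], [0.01, 1.98], [-2.84, 2.84]. Speed limits (rad/s): [2.79, 2.79, 3.14, 3.14, 3.14, 3.14, 3.14].

INTERFACE

Orientations are given as a rotation vector (axis times angle).
In Python, from bench import ctrl gives the robot as it stands.
- The arm moves only by the tool move_arm, never from a script. Its argument "plan" is a list of rows, each a list of 7 numbers: the turn, a rotation vector about the world's x, y, z in rad, then the shift along the world's x, y, z in m, then the opening, from -1 (shut) to 1 (fully open). In form: [[rx, ry, rz, tx, ty, tz, claw], ...]. A call has exactly 10 rows; each row is the pose to reach, as a shift and turn from the pose commanded when the call began; what a row does not reach only later rows make up. A row lasts 1/8 s, in which the tool goes at most 62.5 mm and 10.7 degrees, less where a joint would pass 70% of its speed; a pose out of reach is approached as far as the arm can. A call with a gripper value outside its range is refused whole. The fingers move at their own pace and stop on an object; "newtons" is the grip in N (left out, the last holds). Time passes only in rows, so rows that repeat a pose let the fingers close, or fill a call up. It gives the time, the measured TCP pose, the force and the opening at its end, in the units of the state.
- ctrl.state(): the state, without advancing time (a new reading comes with each control period).
- ctrl.read_camera(name): name is "side" or "top" or "wrist"; returns (picture, depth): 384x512x3 uint8, red, green, blue; 384x512 float32, m along the optical axis (not along the pixel's ray), 0 where there is no reading.
- ctrl.camera_model(name): a dict with "fx", "fy", "cx", "cy" (pixels), "D" ([k1, k2, p1, p2, k3] as OpenCV has them; the pictures are not rectified), "rvec" (rotation vector, rad) and "tvec" (3), from world to camera coordinates, as OpenCV has them; the wrist camera has in their place "mount" (4x4, takes a point from camera to tool coordinates, whose origin is the TCP and whose axes are the flange's). Camera axes: x right, y down, z forward; pixel columns grow to the right and rows downward; lengths in m; the calibration is good to about 2 mm. A picture is of the moment at which its call begins: read the wrist's pose just before it. camera_model takes no time and is no camera call.
- ctrl.hand_in(): hands the job in, once; it reports no verdict.
The state is a dict: "t": time; "joint_positions": joint angles; "joint_velocities": joint speeds; "tau": joint torques, N m; "tool_pos": TCP position; "eef_rot": TCP orientation; "force": force on the tool from outside, world axes, zero at the start; "torque": the same for the moment, N m; "gripper_width": finger opening in m.
Only numpy, scipy, OpenCV 4.12 (cv2) and the standard library are available. Lean on these libraries where they do the work, as an engineer would, in place of code of your own. Each camera call takes 0.05 s, during which the arm holds its last target. There are 200 camera calls.

TASK

Take the spray can that stands beside the red-marked chain roller and stand it upright in the empty yellow tray. Then move the magnifier by its orange knob, folding its jointed arm past the tall green bottle, and set its lens level and centred above the red roller so that it stays there when you let go. The magnifier must not knock against the can or the bottle, and the bottle, the bin of rollers, the yellow push-button box and the hammer must stay where they are.

Things in the scene. Friction and masses are not known exactly. Their poses are not given: they have to be found in the camera images.
- can: Loose spray can, upright: blue with a yellow band, 60 mm diameter body 175 mm high, white cap (48 mm diameter) above it to 210 mm; about 0.3 kg. Origin at the centre of its underside, z up its axis. It starts standing on the bench just to the right of the red roller, where the lens could not come over the roller without hitting it.
- tray: Empty open yellow plastic tray, fixed to the bench, 140 x 140 mm, 50 mm high, walls and floor 5 mm thick. Origin at the centre of its underside; x and y along its sides. It may be either of the two places on the right side of the bench; the blue bin of rollers is in the other.
- marked_pin (a point): Top of the steel pin in the red roller (red washer round the pin), 62 mm above the bench: the end roller of a fixed section of heavy chain lying flat on a 190 x 75 mm steel base plate. Its x axis points along the chain, away from the other two (black) rollers.
- mag_boom (a joint): Shoulder hinge of the magnifier, vertical axis, friction-held (slips at about 0.7 N m, stays where left), range -0.4 to 2.4 rad. At 0 the boom points to the robot's left (+y); it grows anticlockwise seen from above, towards the robot (pi/2: the boom points at -x).
- mag_arm (a joint): Elbow hinge between boom and forearm, vertical axis, friction-held (about 0.4 N m), range -1.5 to 1.18 rad. At 0 the forearm stands at a right angle to the boom, turned anticlockwise from it seen from above (boom to +y, forearm to -x); it grows anticlockwise (-1.5: nearly straight on from the boom; 1.18: folded back nearly along the boom, over it; forearm and lens pass freely over boom and post).
- mag_lens (a joint): Tilt of the lens about a level hinge at the forearm's end, friction-held (about 0.28 N m, holds its own weight), range -0.35 to 1.2 rad. 0: level, in line with the forearm; positive: outer rim raised. It starts raised; pressing down on the outer rim with the fingertips (about 2 to 5 N) lowers it. There is no stop at level; pressing too far tips it below level.
- mag_stand: The magnifier as a whole; origin at the centre of the underside of its fixed round grey base.
- mag_pivot (a point): Shoulder axis, on a post on a round grey base (110 mm diameter), fixed; 177 mm above the bench, at the boom's middle height. Boom: white bar 22 mm wide, 180 mm from shoulder to elbow axis, nothing of it above 190 mm.
- mag_elbow (a point): Elbow axis, at the forearm's middle height, 200 mm above the bench. Its x axis points along the forearm. Forearm: white bar 20 mm wide, 14 mm thick; knob 130 mm and lens hinge 180 mm from the elbow axis.
- mag_knob (a point): Orange upright round knob on the forearm, 22 mm diameter, standing from the forearm's top (207 mm) to 260 mm above the bench; the point is 242 mm above the bench, on the knob's axis. Take it from above with the fingers on the two sides of the forearm (closing line across the forearm), as the raised lens begins 50 mm further out. The knob does not turn on the forearm.
- mag_hinge (a point): Centre of the lens tilt hinge at the forearm's end, 200 mm above the bench.
- lens_center (a point): Centre of the round lens: clear, white frame, 120 mm outer diameter, 16 mm thick, 75 mm from the tilt hinge (its outer rim is 135 mm from the hinge). x points from the hinge outward, z is the lens axis (upright when level).
- bottle: Loose tall green bottle, 66 mm diameter, 230 mm high, higher than the magnifier's arm. It stands in the way of the magnifier's swing; leave it. Origin at the centre of its underside.
- roller_bin: Loose heavy blue open bin with steel rollers, 130 x 130 mm, 65 mm high; leave it. Origin at the centre of its underside.
- pendant: Loose yellow push-button box with a red mushroom button, 150 x 70 mm, 74 mm high; leave it. Origin at the centre of its underside.
- hammer: Loose hammer 270 mm long lying on the bench, about 30 mm high; leave it. Origin under its middle, handle to its -x.

How it is judged:
By the outcome, as a careful person would: the job done as asked, in the order asked, and still so for the second after the job is handed in, with the robot touching nothing.
It also fails if it takes over 72 s, if anything falls off the work surface, if the arm or the gripper's body presses on something with over 40 N, if the wrist force passes 120 N, or if a joint passes its speed limit or range.

## Working session

There is one attempt and no reset: what is moved stays moved. The work goes in short steps, Python scripts to look and compute and a tool call to move; the robot and the scene stay as the last step left them, time stands still between calls to the robot, and variables do not carry over. Pictures are saved under pics/ and viewed, about 8 in all and at most 12, crops included, and the job is handed in when it is done.

Besides the shell and the picture viewer there is one more tool, called after "Call:" as a command line: name --pt "numbers of a row" for each row, then --argument value for the rest. move_arm: Moves the arm, as the interface text tells. Its arguments: {"type":"object","properties":{"plan":{"type":"array","items":{"type":"array","items":{"type":"number"}}},"newtons":{"type":"number"}},"required":["plan"]}

```bash
ls; mkdir -p pics; cat > h.py <<'E'
import numpy as np, cv2
from bench import ctrl
from scipy.spatial.transform import Rotation as R
def grab(name):
    s=ctrl.state(); im,d=ctrl.read_camera(name); m=ctrl.camera_model(name)
    K=np.array([[m['fx'],0,m['cx']],[0,m['fy'],m['cy']],[0,0,1.]]); D=np.array(m['D'],float)
    if 'mount' in m:
        T=np.eye(4);T[:3,:3]=R.from_rotvec(s['eef_rot']).as_matrix();T[:3,3]=s['tool_pos'];T=T@np.array(m['mount'])
    else:
        r=cv2.Rodrigues(np.array(m['rvec'],float))[0];T=np.eye(4);T[:3,:3]=r.T;T[:3,3]=-r.T@np.array(m['tvec'],float).ravel()
    return im,d,K,D,T
def rays(px,K,D,T):
    u=cv2.undistortPoints(np.array(px,float).reshape(-1,1,2),K,D)[:,0]
    return np.c_[u,np.ones(len(u))]@T[:3,:3].T
def onplane(px,z,K,D,T):
    v=rays(px,K,D,T); return T[:3,3]+v*((z-T[2,3])/v[:,2])[:,None]
def cloud(d,K,D,T):
    h,w=d.shape; g=np.stack(np.meshgrid(np.arange(w),np.arange(h)),-1).reshape(-1,2)
    P=T[:3,3]+rays(g,K,D,T)*d.reshape(-1,1); P[d.ravel()<=0]=np.nan
    return P.reshape(h,w,3)
def save(n,im): cv2.imwrite('pics/'+n+'.png',im[...,::-1])
E
python3 - <<'E'
from h import *
a=[]
for n in ('top','side'):
    im,d,K,D,T=grab(n); np.savez('pics/%s0'%n,im=im,d=d,K=K,D=D,T=T); a.append(cv2.resize(im,(800,600))); print(n,T.round(3).tolist(),K[0,0])
    save(n+'0',a[-1])
s=ctrl.state(); print(s['t'],s['tool_pos'],s['eef_rot'],s['gripper_width'],ctrl.hold_point_z)
print(R.from_rotvec(s['eef_rot']).as_matrix().round(3)); print(ctrl.camera_model('wrist'))
E
```

```text
pics
top [[-0.026, -0.984, 0.174, 0.273], [-1.0, 0.025, -0.007, 0.056], [0.002, -0.174, -0.985, 1.834], [0.0, 0.0, 0.0, 1.0]] 494.5843454374436
side [[-0.872, -0.291, 0.393, -0.041], [-0.489, 0.548, -0.678, 1.079], [-0.018, -0.784, -0.62, 1.12], [0.0, 0.0, 0.0, 1.0]] 454.16897806613406
0.1 [ 0.15987818 -0.62930207  0.21758887] [-3.11504068e+00 -3.89609466e-01  4.95205832e-04] 0.09282171742362032 0.0188
[[ 0.969  0.246 -0.001]
 [ 0.246 -0.969  0.002]
 [-0.    -0.002 -1.   ]]
{'fx': 278.8944927665266, 'fy': 278.8944927665266, 'cx': 246.90902188240804, 'cy': 191.05098834638727, 'D': array([-0.01115905,  0.        ,  0.        ,  0.        ,  0.        ]), 'mount': array([[-7.45569036e-04, -9.59464384e-01, -2.81828921e-01,
         7.88525561e-02],
       [ 9.99999362e-01, -9.54635709e-04,  6.04517102e-04,
         3.65787062e-04],
       [-8.49056580e-04, -2.81828290e-01,  9.59464483e-01,
        -1.66273697e-01],
       [ 0.00000000e+00,  0.00000000e+00,  0.00000000e+00,
         1.00000000e+00]])}
```

View pics/top0.png

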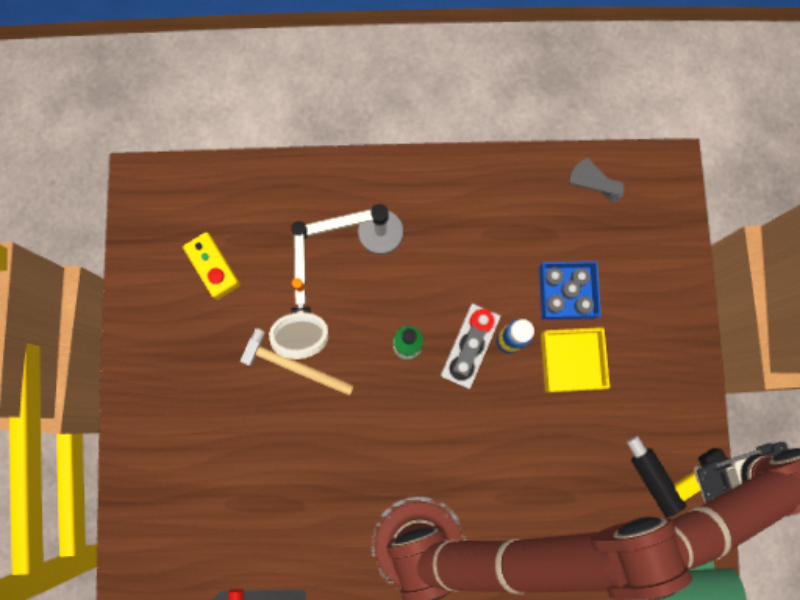

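View pics/side0.png

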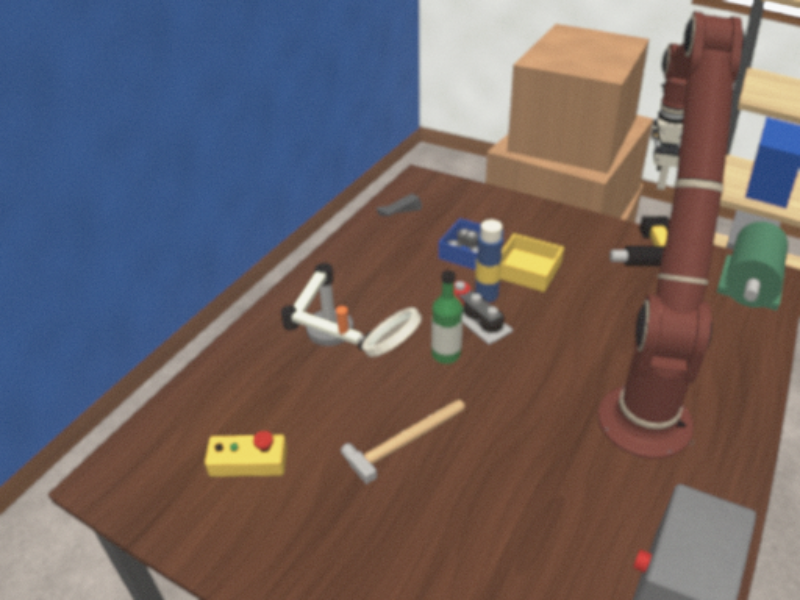

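The top view (800-px scale) shows the shoulder at (380,213), elbow (299,229), knob (297,284), raised lens (299,336), bottle (408,340), red roller (482,320), can (520,332), tray in the near right place (575,360) and bin at (570,290). The side view agrees. Next I measure these.

```bash
python3 - <<'E'
from h import *
z=np.load('pics/top0.npz'); im,d,K,D,T=[z[k] for k in ('im','d','K','D','T')]
f=512/800
def P(u,v,h): return onplane([[u*f,v*f]],h,K,D,T)[0].round(3)
hsv=cv2.cvtColor(im,cv2.COLOR_RGB2HSV)
def cen(mask,box,h,name):
    x0,y0,x1,y1=[int(b*f) for b in box]; m=np.zeros_like(mask); m[y0:y1,x0:x1]=mask[y0:y1,x0:x1]
    n,l,st,c=cv2.connectedComponentsWithStats(m.astype(np.uint8)); i=1+st[1:,4].argmax()
    pts=np.argwhere(l==i)[:,::-1]
    print(name,st[i],onplane([c[i]],h,K,D,T)[0].round(4)); return pts
H,S,V=[hsv[...,i].astype(int) for i in range(3)]
w=(S<60)&(V>150)
cen(((H<8)|(H>172))&(S>150),(460,300,510,345),.062,'red')
cen(w,(500,310,545,350),.21,'cap')
cen((H>5)&(H<18)&(S>190)&(V>180),(285,270,310,295),.26,'knob')
tp=cen((H>22)&(H<35)&(S>150),(530,320,620,400),.0,'tray')
r=cv2.minAreaRect(onplane(tp,.05,K,D,T)[:,:2].astype(np.float32)); print('tray rect',r)
cen((H>45)&(H<85)&(S>100),(385,315,430,365),.12,'bottle')
print('pivot',P(380,213,.21),'elbow',P(299,229,.21),'hinge',P(300,310,.2),'bcap',P(409,336,.23))
C=cloud(d,K,D,T)
for n,(u,v) in dict(pivot=(380,213),elbow=(299,229),knob=(297,284),bcap=(409,336),pin=(483,318),cap=(522,330),traymid=(575,360),blk=(473,344),blk2=(462,368)).items():
    print(n,C[int(v*f),int(u*f)].round(3))
E
```

```text
red [301 197  15  15 130] [ 0.5105 -0.1603  0.062 ]
cap [326 204  16  15 184] [ 0.4646 -0.2258  0.21  ]
knob [187 178   6   7  32] [0.57   0.2449 0.26  ]
tray [ 347  210   43   41 1559] [ 0.4164 -0.3869  0.    ]
tray rect ((0.4130522608757019, -0.3749358057975769), (0.1408473551273346, 0.14816465973854065), 1.1689413785934448)
bottle [252 209  19  18 214] [0.458  0.0139 0.12  ]
pivot [0.729 0.068 0.21 ] elbow [0.698 0.244 0.21 ] hinge [0.522 0.244 0.2  ] bcap [0.457 0.013 0.23 ]
pivot [0.737 0.069 0.185]
elbow [0.699 0.245 0.212]
knob [0.57  0.243 0.262]
bcap [0.458 0.016 0.224]
pin [ 0.515 -0.163  0.066]
cap [ 0.465 -0.227  0.214]
traymid [ 0.415 -0.385  0.009]
blk [ 0.454 -0.135  0.064]
blk2 [ 0.401 -0.109  0.054]
```

Call:
move_arm --pt "0 0 0 0.03 0.04 0.06 1" --pt "0 0 0 0.065 0.085 0.085 1" --pt "0 0 0 0.1 0.13 0.085 1" --pt "0 0 0 0.135 0.18 0.085 1" --pt "0 0 0 0.17 0.225 0.085 1" --pt "0 0 0 0.205 0.27 0.085 1" --pt "0 0 0 0.24 0.315 0.085 1" --pt "0 0 0 0.275 0.36 0.085 1" --pt "0 0 0 0.305 0.403 0.085 1" --pt "0 0 0 0.305 0.403 0.085 1" --newtons 20

```text
t: 1.35
tool_pos: [0.4675, -0.2215, 0.3032]
eef_rot: [-3.112, -0.406, -0.002]
force: [0.1, -1.0, -0.2]
gripper_width: 0.0932
```

```bash
python3 - <<'E'
from h import *
s=ctrl.state(); print(s['t'],s['tool_pos'].round(4),R.from_rotvec(s['eef_rot']).as_matrix().round(3).tolist(),s['joint_positions'].round(2))
im,d,K,D,T=grab('wrist'); save('w1',im)
C=cloud(d,K,D,T); hsv=cv2.cvtColor(im,cv2.COLOR_RGB2HSV)
m=(np.abs(C[...,2]-.21)<.012)&(hsv[...,1]<70)&(hsv[...,2]>120)&(np.hypot(C[...,0]-.465,C[...,1]+.226)<.05)
pts=np.argwhere(m)[:,::-1]; print(len(pts), C[m].mean(0).round(4))
c,r=cv2.minEnclosingCircle(onplane(pts,.21,K,D,T)[:,:2].astype(np.float32)); print('cap',c,r)
# lens tilt & knob from side/top
t=np.load('pics/top0.npz'); P=cloud(t['d'],t['K'],t['D'],t['T']); h=cv2.cvtColor(t['im'],cv2.COLOR_RGB2HSV)
m=(np.hypot(P[...,0]-.47,P[...,1]-.244)<.1)&(P[...,2]>.15)&(P[...,0]<.515); q=P[m]; print('lens',len(q),q.min(0).round(3),q.max(0).round(3),np.polyfit(q[:,0],q[:,2],1))
E
```

```text
1.35 [ 0.4675 -0.2215  0.3032] [[0.967, 0.256, 0.001], [0.256, -0.967, 0.003], [0.001, -0.003, -1.0]] [ 0.51  0.33 -0.16  1.66  0.05  1.15 -0.97]
1806 [ 0.468  -0.2286  0.21  ]
cap (0.46751755475997925, -0.2283000648021698) 0.024697303771972656
lens 897 [0.412 0.183 0.21 ] [0.515 0.303 0.296] [-0.77495034  0.61085929]
```

View pics/w1.png

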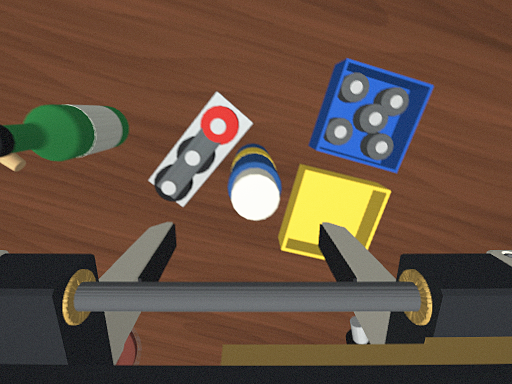

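The wrist view shows the cap at (255,197) with radius 24.7 mm (24 expected). It also shows the red roller at (218,125), the tray at (335,212) and the bottle at left. The can is measured at (0.4675, -0.2283), so I go down on it and also measure the pin and tray from this view.

Call:
move_arm --pt "0 0 0 0.0025 -0.0015 -0.02 1" --pt "0 0 0 0.0025 -0.0015 -0.06 1" --pt "0 0 0 0.0025 -0.0015 -0.1 1" --pt "0 0 0 0.0025 -0.0015 -0.14 1" --pt "0 0 0 0.0025 -0.0015 -0.163 1" --pt "0 0 0 0.0025 -0.0015 -0.163 1" --pt "0 0 0 0.0025 -0.0015 -0.163 -1" --pt "0 0 0 0.0025 -0.0015 -0.163 -1" --pt "0 0 0 0.0025 -0.0015 -0.163 -1" --pt "0 0 0 0.0025 -0.0015 -0.163 -1" --newtons 20

```text
t: 2.65
tool_pos: [0.4678, -0.2285, 0.1412]
eef_rot: [3.117, 0.39, 0.001]
force: [-0.1, 0.5, 2.8]
gripper_width: 0.0596
```

```bash
python3 - <<'E'
from h import *
s=ctrl.state(); print(s['t'],s['tool_pos'].round(4),s['gripper_width'],s['force'].round(1))
im=cv2.imread('pics/w1.png')[...,::-1].copy()
_,_,K,D,_=grab('wrist'); m=ctrl.camera_model('wrist')
T=np.eye(4);T[:3,:3]=[[0.967,0.256,0.001],[0.256,-0.967,0.003],[0.001,-0.003,-1.0]];T[:3,3]=[.4675,-.2215,.3032];T=T@np.array(m['mount'])
hsv=cv2.cvtColor(im,cv2.COLOR_RGB2HSV).astype(int); H,S,V=hsv[...,0],hsv[...,1],hsv[...,2]
r=((H<8)|(H>172))&(S>150)&(V>120); r[:90]=0;r[150:]=0;r[:,:190]=0;r[:,250:]=0
p=np.argwhere(r)[:,::-1]; print('red',len(p),cv2.minEnclosingCircle(onplane(p,.058,K,D,T)[:,:2].astype(np.float32)))
w=(S<40)&(V>190); w[:110]=0;w[140:]=0;w[:,:205]=0;w[:,235:]=0
p=np.argwhere(w)[:,::-1]; print('pin',len(p),onplane([p.mean(0)],.062,K,D,T))
y=(H>22)&(H<35)&(S>130)&(V>80); y[:160]=0; y[265:]=0; y[:,:270]=0; y[:,400:]=0
p=np.argwhere(y)[:,::-1]; 
for u,v in [(302,166),(389,190),(280,242)]: print('corner',onplane([[u,v]],.05,K,D,T)[0].round(3))
for u,v in [(218,126),(193,158),(169,188)]: print('roller',onplane([[u,v]],.062,K,D,T)[0].round(3))
E
```

```text
2.65 [ 0.4678 -0.2285  0.1412] 0.05961734297048495 [-0.1  0.5  2.8]
red 829 ((0.5132007598876953, -0.16851207613945007), 0.02674820087850094)
pin 190 [[ 0.51196165 -0.16718504  0.062     ]]
corner [ 0.485 -0.304  0.05 ]
corner [ 0.484 -0.448  0.05 ]
corner [ 0.354 -0.308  0.05 ]
roller [ 0.511 -0.167  0.062]
roller [ 0.457 -0.142  0.062]
roller [ 0.403 -0.116  0.062]
```

Gripped at a width of 59.6 mm, as a 60 mm body should give. The tray centre is about (0.4145, -0.377). I lift the can, carry it over and lower it.

Call:
move_arm --pt "0 0 0 0 0 0.03 -1" --pt "0 0 0 0 0 0.07 -1" --pt "0 0 0 0 0 0.09 -1" --pt "0 0 0 -0.008 -0.02 0.09 -1" --pt "0 0 0 -0.019 -0.055 0.09 -1" --pt "0 0 0 -0.032 -0.09 0.09 -1" --pt "0 0 0 -0.044 -0.125 0.09 -1" --pt "0 0 0 -0.053 -0.148 0.09 -1" --pt "0 0 0 -0.053 -0.148 0.07 -1" --pt "0 0 0 -0.053 -0.148 0.06 -1"

```text
t: 3.95
tool_pos: [0.4135, -0.3758, 0.199]
eef_rot: [-3.115, -0.389, 0.003]
force: [-0.1, 1.4, -2.2]
gripper_width: 0.06
```

```bash
python3 - <<'E'
from h import *
s=ctrl.state(); print(s['t'],s['tool_pos'].round(4),s['gripper_width'],s['force'].round(1))
im,d,K,D,T=grab('wrist'); save('w2',im)
E
```

```text
3.95 [ 0.4135 -0.3758  0.199 ] 0.0600180097535218 [-0.1  1.4 -2.2]
```

View pics/w2.png

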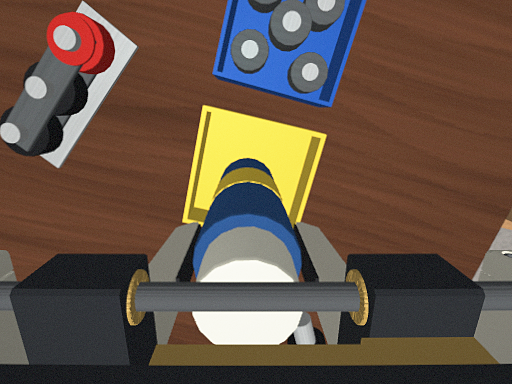

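The picture shows the can inside the tray's outline (tray corners at (205,107) and (325,133)) and upright. I lower it, release it and rise.

Call:
move_arm --pt "0 0 0 0 0 -0.015 -1" --pt "0 0 0 0 0 -0.03 -1" --pt "0 0 0 0 0 -0.045 -1" --pt "0 0 0 0 0 -0.052 -1" --pt "0 0 0 0 0 -0.053 -1" --pt "0 0 0 0 0 -0.053 -1" --pt "0 0 0 0 0 -0.053 0.8" --pt "0 0 0 0 0 -0.053 0.8" --pt "0 0 0 0 0 -0.053 0.8" --pt "0 0 0 0 0 -0.053 0.8"

```text
t: 5.25
tool_pos: [0.4147, -0.3765, 0.1479]
eef_rot: [3.117, 0.39, 0.001]
force: [0.8, 0.2, 0.2]
gripper_width: 0.0832
```

Call:
move_arm --pt "0 0 0 0 0 0.04 0.8" --pt "0 0 0 0 0 0.1 0.8" --pt "0 0 0 0 0 0.16 0.8" --pt "0 0 0 0.02 0.05 0.2 0.8" --pt "0 0 0 0.04 0.1 0.2 0.8" --pt "0 0 0 0.06 0.15 0.2 0.8" --pt "0 0 0 0.06 0.15 0.2 0.8" --pt "0 0 0 0.06 0.15 0.2 0.8" --pt "0 0 0 0.06 0.15 0.2 0.8" --pt "0 0 0 0.06 0.15 0.2 0.8"

```text
t: 6.5
tool_pos: [0.474, -0.2279, 0.3474]
eef_rot: [3.118, 0.385, -0.001]
force: [-0.2, -0.9, -0.6]
gripper_width: 0.0837
```

```bash
python3 - <<'E'
from h import *
s=ctrl.state(); print(s['t'],s['tool_pos'].round(4),s['gripper_width'],s['force'].round(1))
im,d,K,D,T=grab('wrist'); np.savez('pics/w3',im=im,d=d,K=K,D=D,T=T); b=grab('top'); np.savez('pics/top1',im=b[0],d=b[1],K=b[2],D=b[3],T=b[4])
save('w3',np.hstack([im,cv2.resize(b[0][190:270,320:400],(284,384))]))
E
```

```text
6.5 [ 0.474  -0.2279  0.3474] 0.08367857995541507 [-0.2 -0.9 -0.6]
```

View pics/w3.png

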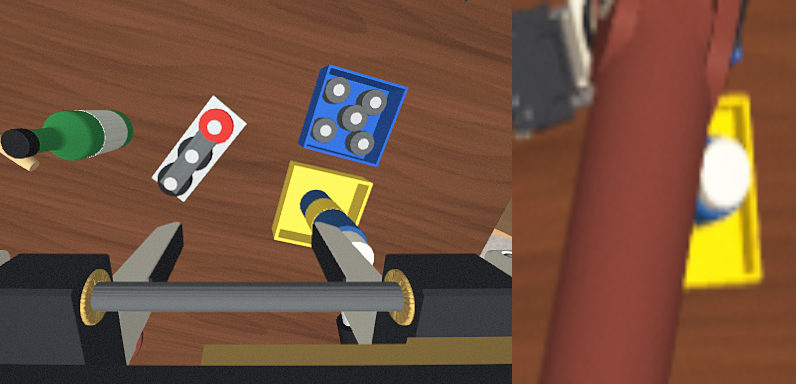

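The can stands in the tray, with its base at (315,200) inside the yellow floor. Next I go above the knob, turning the jaws across the forearm.

Call:
move_arm --pt "0 0 -0.02 0.01 0.04 0.005 0.3" --pt "0 0 -0.05 0.03 0.09 0.01 0.3" --pt "0 0 -0.08 0.05 0.14 0.01 0.3" --pt "0 0 -0.11 0.07 0.195 0.01 0.3" --pt "0 0 -0.14 0.085 0.25 0.01 0.3" --pt "0 0 -0.17 0.095 0.305 0.01 0.3" --pt "0 0 -0.2 0.098 0.36 0.01 0.3" --pt "0 0 -0.23 0.098 0.415 0.01 0.3" --pt "0 0 -0.25 0.098 0.472 0.01 0.3" --pt "0 0 -0.25 0.098 0.472 0.01 0.3"

```text
t: 7.85
tool_pos: [0.5704, 0.2522, 0.3567]
eef_rot: [-3.138, -0.014, 0.004]
force: [0.4, -0.8, -0.7]
gripper_width: 0.0606
```

```bash
python3 - <<'E'
from h import *
s=ctrl.state(); print(s['t'],s['tool_pos'].round(4),s['gripper_width'],s['force'].round(1),s['joint_positions'].round(2),R.from_rotvec(s['eef_rot']).as_matrix()[:,0].round(3))
im,d,K,D,T=grab('wrist'); save('w4',im)
C=cloud(d,K,D,T); hsv=cv2.cvtColor(im,cv2.COLOR_RGB2HSV).astype(int); H,S,V=hsv[...,0],hsv[...,1],hsv[...,2]
m=(H>4)&(H<18)&(S>170)&(V>150)&(np.hypot(C[...,0]-.57,C[...,1]-.245)<.05)
t=m&(np.abs(C[...,2]-.26)<.006); print(m.sum(),t.sum())
if t.any(): p=np.argwhere(t)[:,::-1]; print('knob',cv2.minEnclosingCircle(onplane(p,.26,K,D,T)[:,:2].astype(np.float32)))
w=(S<60)&(V>130)&(np.abs(C[...,2]-.207)<.006)&(C[...,0]>.52)&(C[...,0]<.69)&(np.abs(C[...,1]-.245)<.04)
q=C[w]; print('forearm',len(q)); print(np.polyfit(q[:,0],q[:,1],1),q.min(0),q.max(0))
b=(S<60)&(V>130)&(np.abs(C[...,2]-.187)<.008)&(C[...,0]>.68); q=C[b]; print('boom',len(q),q.min(0),q.max(0)); 
if len(q)>5: print(cv2.fitLine(q[:,:2].astype(np.float32),2,0,.01,.01).ravel())
# pin again from w3
z=np.load('pics/w3.npz'); im,K,D,T=z['im'],z['K'],z['D'],z['T']
hsv=cv2.cvtColor(im,cv2.COLOR_RGB2HSV).astype(int); r=((hsv[...,0]<8)|(hsv[...,0]>172))&(hsv[...,1]>150)&(hsv[...,2]>120); r[:100]=0;r[150:]=0;r[:,:190]=0;r[:,240:]=0
p=np.argwhere(r)[:,::-1]; print('red w3',cv2.minEnclosingCircle(onplane(p,.058,K,D,T)[:,:2].astype(np.float32)))
print('pin w3',onplane([[214.5,127.5]],.062,K,D,T))
E
```

```text
7.85 [0.5704 0.2522 0.3567] 0.060620657450986874 [ 0.4 -0.8 -0.7] [-0.3   0.5  -0.26  1.26  0.12  1.4  -2.12] [ 1.     0.009 -0.003]
332 319
knob ((0.5741086006164551, 0.24263493716716766), 0.010486865416169167)
forearm 1910
[0.00903825 0.2379781 ] [0.52000357 0.23370703 0.20129396] [0.68930434 0.25318256 0.21028224]
boom 2994 [0.69135117 0.08148093 0.17921948] [0.74670376 0.23309181 0.18875733]
[ 0.20615129 -0.97852015  0.7215637   0.15471582]
red w3 ((0.5135654211044312, -0.1675633043050766), 0.027250733226537704)
pin w3 [[ 0.51102904 -0.16643384  0.062     ]]
```

View pics/w4.png

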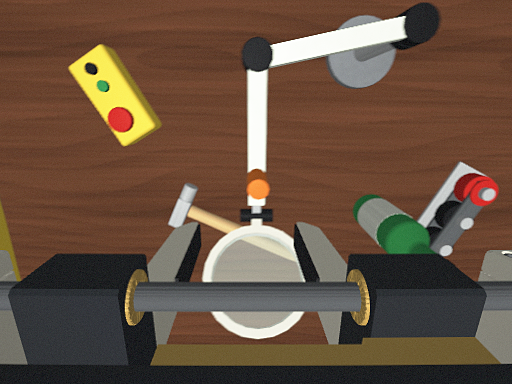

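The knob is at pixel (258,188), measured at (0.574, 0.2426). The forearm runs along x and the bottle is at (400,230). I go down and grip the knob, then work out the fold path.

Call:
move_arm --pt "0 0 0.009 0.0015 -0.003 -0.02 0.3" --pt "0 0 0.009 0.0015 -0.003 -0.05 0.3" --pt "0 0 0.009 0.0015 -0.003 -0.08 0.3" --pt "0 0 0.009 0.0015 -0.003 -0.11 0.3" --pt "0 0 0.009 0.0015 -0.003 -0.135 0.3" --pt "0 0 0.009 0.0015 -0.003 -0.135 0.3" --pt "0 0 0.009 0.0015 -0.003 -0.135 -1" --pt "0 0 0.009 0.0015 -0.003 -0.135 -1" --pt "0 0 0.009 0.0015 -0.003 -0.135 -1" --pt "0 0 0.009 0.0015 -0.003 -0.135 -1" --newtons 40

```text
t: 9.15
tool_pos: [0.5742, 0.2426, 0.2231]
eef_rot: [-3.141, -0.012, -0.001]
force: [0.3, 0.2, 0.1]
gripper_width: 0.0248
```

```bash
cat > plan.py <<'E'
import numpy as np
Pv=np.array([.7411,.0676]); Bt=np.array([.46,.015]); Pin=np.array([.512,-.167]); Can=np.array([.4145,-.377])
u=lambda a:np.array([np.cos(a),np.sin(a)])
def fk(b,a):
    e=Pv+.18*u(np.pi/2+b); h=np.pi+b+a; return e,h
def clear(b,a):
    e,h=fk(b,a); o=[]
    for O,r in((Bt,.033),(Can,.03)):
        s=np.clip((O-e)@u(h),0,.18); f=np.linalg.norm(O-e-s*u(h))-.014
        bs=np.clip((O-Pv)@u(np.pi/2+b),0,.18); bo=np.linalg.norm(O-Pv-bs*u(np.pi/2+b))-.02
        l=np.linalg.norm(O-e-.255*u(h))-.06
        k=np.linalg.norm(O-e-.13*u(h))-.045
        o.append(min(f,l,k,bo)-r)
    return o
def ik(t,L=.255):
    v=t-Pv; d=np.hypot(*v); a=np.pi/2-np.arccos((.18**2+L*L-d*d)/(2*.18*L))
    b=np.arctan2(v[1],v[0])%(2*np.pi)-np.arccos((.18**2+d*d-L*L)/(2*.18*d))-np.pi/2; return b,a
E
python3 - <<'E'
from h import *; from plan import *
s=ctrl.state(); print(s['t'],s['tool_pos'].round(4),s['gripper_width'],s['force'].round(1),s['eef_rot'])
g=ik(Pin); print('goal',g,fk(*g),fk(*g)[0]+.13*u(fk(*g)[1]),clear(*g))
W=[(.208,-.199),(.35,.9),(1.15,.9),g]; N=[20,15,20]
for i in range(3):
    Q=np.linspace(W[i],W[i+1],N[i]+1); 
    print(i,'minclear',np.min([clear(*q) for q in np.linspace(W[i],W[i+1],100)],0).round(3))
    for q in Q[::5]: e,h=fk(*q); print((e+.13*u(h)).round(4),round(h-np.pi,3))
E
```

```text
9.15 [0.5742 0.2426 0.2231] 0.024760459234355298 [0.3 0.2 0.1] [-3.14124093e+00 -1.24649209e-02 -1.25267360e-03]
goal (np.float64(1.4845995228041913), np.float64(-0.11023368095586772)) (array([0.56176828, 0.08309622]), np.float64(4.515958495438117)) [ 0.53639621 -0.04440381] [np.float64(0.01877393569049282), np.float64(0.14153023560649702)]
0 minclear [-0.028  0.324]
[0.5739 0.2426] 0.009
[0.5743 0.2015] 0.319
[0.5864 0.1641] 0.629
[0.6087 0.1338] 0.94
[0.6384 0.1133] 1.25
1 minclear [0.047 0.302]
[0.6384 0.1133] 1.25
[0.63   0.0846] 1.517
[0.6294 0.0547] 1.783
[0.6367 0.0258] 2.05
2 minclear [0.019 0.142]
[0.6367 0.0258] 2.05
[0.6109 0.0034] 1.881
[ 0.5852 -0.016 ] 1.712
[ 0.5601 -0.0319] 1.543
[ 0.5364 -0.0444] 1.374
```

```bash
python3 - <<'E'
from plan import *
g=ik(Pin)
W=[(.208,-.199),(-.1,.05),(-.05,.9),(1.1,.9),g]; N=[10,10,20,20]
p0=None
for i in range(4):
    print(i,'minclear',np.min([clear(*q) for q in np.linspace(W[i],W[i+1],100)],0).round(3))
    for k,q in enumerate(np.linspace(W[i],W[i+1],N[i]+1)):
        e,h=fk(*q); P=e+.13*u(h); v=np.r_[h-np.pi,P]
        if k%10==0: p0=v; 
        if k: print(k,(v-(p0 if k%10 else last)).round(4).tolist(),P.round(3))
        if k%10==0: last=v
        
E
```

```text
0 minclear [0.134 0.502]
1 [-0.0059, 0.0054, 0.0018] [0.579 0.244]
2 [-0.0118, 0.0109, 0.0035] [0.585 0.246]
3 [-0.0177, 0.0164, 0.005] [0.59  0.248]
4 [-0.0236, 0.0219, 0.0063] [0.596 0.249]
5 [-0.0295, 0.0275, 0.0075] [0.601 0.25 ]
6 [-0.0354, 0.033, 0.0084] [0.607 0.251]
7 [-0.0413, 0.0386, 0.0092] [0.613 0.252]
8 [-0.0472, 0.0442, 0.0099] [0.618 0.252]
9 [-0.0531, 0.0497, 0.0104] [0.624 0.253]
10 [-0.059, 0.0553, 0.0106] [0.629 0.253]
1 minclear [0.025 0.374]
1 [0.09, -0.001, -0.0116] [0.628 0.242]
2 [0.18, -0.0009, -0.0232] [0.628 0.23 ]
3 [0.27, 0.0003, -0.0346] [0.63  0.219]
4 [0.36, 0.0024, -0.0458] [0.632 0.207]
5 [0.45, 0.0056, -0.0567] [0.635 0.196]
6 [0.54, 0.0098, -0.0672] [0.639 0.186]
7 [0.63, 0.0148, -0.0772] [0.644 0.176]
8 [0.72, 0.0208, -0.0867] [0.65  0.167]
9 [0.81, 0.0275, -0.0954] [0.657 0.158]
10 [0.9, 0.0351, -0.1035] [0.664 0.15 ]
2 minclear [0.033 0.302]
1 [0.0575, -0.0046, -0.0045] [0.66  0.145]
2 [0.115, -0.0089, -0.0094] [0.655 0.14 ]
3 [0.1725, -0.013, -0.0144] [0.651 0.135]
4 [0.23, -0.0167, -0.0197] [0.648 0.13 ]
5 [0.2875, -0.0201, -0.0251] [0.644 0.
[... 880 characters left out ...]
0.008]
6 [-0.1877, -0.0313, -0.027] [0.603 0.004]
7 [-0.219, -0.0365, -0.0312] [ 0.598 -0.   ]
8 [-0.2503, -0.0416, -0.0353] [ 0.593 -0.004]
9 [-0.2815, -0.0466, -0.0392] [ 0.588 -0.008]
10 [-0.3128, -0.0517, -0.0431] [ 0.583 -0.012]
11 [-0.0313, -0.005, -0.0037] [ 0.578 -0.016]
12 [-0.0626, -0.0099, -0.0074] [ 0.573 -0.019]
13 [-0.0938, -0.0147, -0.0109] [ 0.568 -0.023]
14 [-0.1251, -0.0195, -0.0143] [ 0.564 -0.026]
15 [-0.1564, -0.0242, -0.0176] [ 0.559 -0.03 ]
16 [-0.1877, -0.0289, -0.0208] [ 0.554 -0.033]
17 [-0.219, -0.0335, -0.0239] [ 0.55  -0.036]
18 [-0.2503, -0.038, -0.0268] [ 0.545 -0.039]
19 [-0.2815, -0.0424, -0.0297] [ 0.541 -0.042]
20 [-0.3128, -0.0467, -0.0324] [ 0.536 -0.044]
```

Call:
move_arm --pt "0 0 -0.006 0.0054 0.0018 0 -1" --pt "0 0 -0.012 0.0109 0.0035 0 -1" --pt "0 0 -0.018 0.0164 0.005 0 -1" --pt "0 0 -0.024 0.0219 0.0063 0 -1" --pt "0 0 -0.03 0.0275 0.0075 0 -1" --pt "0 0 -0.035 0.033 0.0084 0 -1" --pt "0 0 -0.041 0.0386 0.0092 0 -1" --pt "0 0 -0.047 0.0442 0.0099 0 -1" --pt "0 0 -0.053 0.0497 0.0104 0 -1" --pt "0 0 -0.059 0.0553 0.0106 0 -1" --newtons 40

```text
t: 10.4
tool_pos: [0.6268, 0.2554, 0.223]
eef_rot: [-3.139, 0.079, 0.009]
force: [-7.2, 1.8, 4.7]
gripper_width: 0.0219
```

Call:
move_arm --pt "0 0 0.09 -0.001 -0.0116 0 -1" --pt "0 0 0.18 -0.0009 -0.0232 0 -1" --pt "0 0 0.27 0.0003 -0.0346 0 -1" --pt "0 0 0.36 0.0024 -0.0458 0 -1" --pt "0 0 0.45 0.0056 -0.0567 0 -1" --pt "0 0 0.54 0.0098 -0.0672 0 -1" --pt "0 0 0.63 0.0148 -0.0772 0 -1" --pt "0 0 0.72 0.0208 -0.0867 0 -1" --pt "0 0 0.81 0.0275 -0.0954 0 -1" --pt "0 0 0.9 0.0351 -0.1035 0 -1"

```text
t: 11.65
tool_pos: [0.6656, 0.1536, 0.2232]
eef_rot: [-2.855, -1.299, -0.009]
force: [1.2, 5.9, -0.5]
gripper_width: 0.0211
```

```bash
python3 - <<'E'
from h import *
s=ctrl.state(); print(s['t'],s['tool_pos'].round(4),s['gripper_width'],s['force'].round(1),s['joint_positions'].round(2),s['torque'].round(2),R.from_rotvec(s['eef_rot']).as_matrix()[:,0].round(3))
a=grab('side')[0]; b=grab('wrist')[0]; save('w5',np.hstack([cv2.resize(a[130:330,80:400],(448,280)),cv2.resize(b,(350,280))]))
E
```

```text
11.65 [0.6656 0.1536 0.2232] 0.02112981990621357 [ 1.2  5.9 -0.5] [-0.02  0.7  -0.46  1.3   0.31  1.2  -1.21] [ 0.94 -0.22 -0.08] [0.657 0.754 0.007]
```

View pics/w5.png

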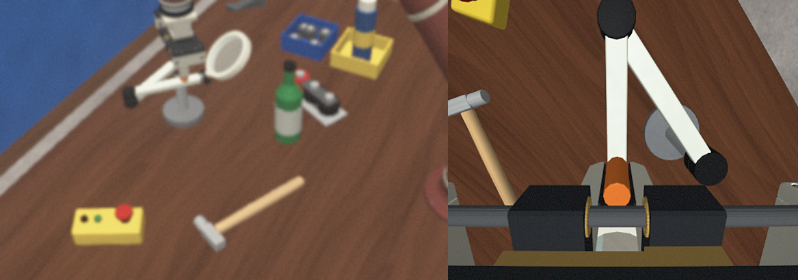

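The side view shows the knob held, the arm folding, and the lens clear of the bottle (288,110). The can is upright in the tray (365,35). I carry on with the swing.

Call:
move_arm --pt "0 0 0.0575 -0.0046 -0.0045 0 -1" --pt "0 0 0.115 -0.0089 -0.0094 0 -1" --pt "0 0 0.1725 -0.013 -0.0144 0 -1" --pt "0 0 0.23 -0.0167 -0.0197 0 -1" --pt "0 0 0.2875 -0.0201 -0.0251 0 -1" --pt "0 0 0.345 -0.0232 -0.0308 0 -1" --pt "0 0 0.4025 -0.026 -0.0366 0 -1" --pt "0 0 0.46 -0.0285 -0.0426 0 -1" --pt "0 0 0.5175 -0.0306 -0.0487 0 -1" --pt "0 0 0.575 -0.0323 -0.055 0 -1"

```text
t: 13.0
tool_pos: [0.6333, 0.0997, 0.2231]
eef_rot: [-2.37, -2.056, -0.013]
force: [3.0, 7.7, -1.9]
gripper_width: 0.0216
```

Call:
move_arm --pt "0 0 0.0575 -0.0014 -0.0063 0 -1" --pt "0 0 0.115 -0.0024 -0.0127 0 -1" --pt "0 0 0.1725 -0.003 -0.0191 0 -1" --pt "0 0 0.23 -0.0033 -0.0256 0 -1" --pt "0 0 0.2875 -0.0032 -0.0321 0 -1" --pt "0 0 0.345 -0.0027 -0.0385 0 -1" --pt "0 0 0.4025 -0.0019 -0.0449 0 -1" --pt "0 0 0.46 -0.0007 -0.0513 0 -1" --pt "0 0 0.5175 0.0009 -0.0575 0 -1" --pt "0 0 0.575 0.0028 -0.0637 0 -1"

```text
t: 14.25
tool_pos: [0.6337, 0.0366, 0.2231]
eef_rot: [-1.686, -2.644, -0.009]
force: [-2.3, 6.9, 0.9]
gripper_width: 0.0212
```

Call:
move_arm --pt "0 0 -0.0313 -0.0053 -0.0047 0 -1" --pt "0 0 -0.0626 -0.0105 -0.0094 0 -1" --pt "0 0 -0.0938 -0.0158 -0.0139 0 -1" --pt "0 0 -0.1251 -0.021 -0.0184 0 -1" --pt "0 0 -0.1564 -0.0262 -0.0228 0 -1" --pt "0 0 -0.1877 -0.0313 -0.027 0 -1" --pt "0 0 -0.219 -0.0365 -0.0312 0 -1" --pt "0 0 -0.2503 -0.0416 -0.0353 0 -1" --pt "0 0 -0.2815 -0.0466 -0.0392 0 -1" --pt "0 0 -0.3128 -0.0517 -0.0431 0 -1"

```text
t: 15.5
tool_pos: [0.5833, -0.0071, 0.223]
eef_rot: [-2.082, -2.348, -0.009]
force: [0.3, 6.7, -0.3]
gripper_width: 0.0216
```

```bash
python3 - <<'E'
from h import *; from plan import *
s=ctrl.state(); x=R.from_rotvec(s['eef_rot']).as_matrix()[:,0]; print(s['t'],s['tool_pos'].round(4),s['gripper_width'],s['force'].round(1),s['joint_positions'].round(2),s['torque'].round(2),np.arctan2(x[1],x[0]))
im,d,K,D,T=grab('wrist'); np.savez('pics/w6',im=im,d=d,K=K,D=D,T=T); b=grab('top')[0]; a=grab('side')[0]
save('w6',np.hstack([cv2.resize(im,(400,300)),cv2.resize(a[100:250,200:400],(400,300))]))
E
```

```text
15.5 [ 0.5833 -0.0071  0.223 ] 0.021590267772721942 [ 0.3  6.7 -0.3] [ 0.41  0.59 -0.72  1.61  0.42  1.1  -0.29] [1.06 0.14 0.39] 1.690654151955247
```

View pics/w6.png

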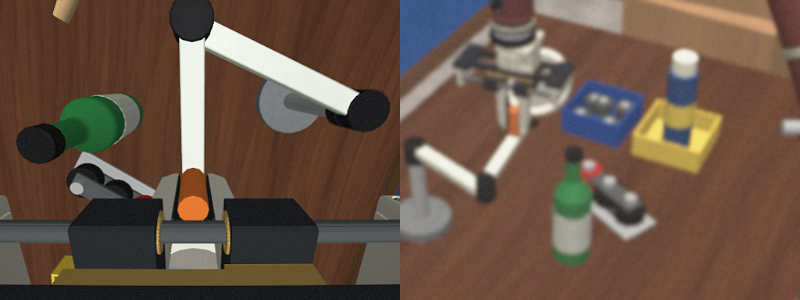

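The arm is folded past the bottle, and the bottle and can both stand. Now the last stretch.

Call:
move_arm --pt "0 0 -0.0313 -0.005 -0.0037 0 -1" --pt "0 0 -0.0626 -0.0099 -0.0074 0 -1" --pt "0 0 -0.0938 -0.0147 -0.0109 0 -1" --pt "0 0 -0.1251 -0.0195 -0.0143 0 -1" --pt "0 0 -0.1564 -0.0242 -0.0176 0 -1" --pt "0 0 -0.1877 -0.0289 -0.0208 0 -1" --pt "0 0 -0.219 -0.0335 -0.0239 0 -1" --pt "0 0 -0.2503 -0.038 -0.0268 0 -1" --pt "0 0 -0.2815 -0.0424 -0.0297 0 -1" --pt "0 0 -0.3128 -0.0467 -0.0324 0 -1"

```text
t: 16.9
tool_pos: [0.5375, -0.0402, 0.223]
eef_rot: [-2.423, -1.995, -0.009]
force: [1.4, 6.5, -0.5]
gripper_width: 0.0212
```

```bash
cat > fa.py <<'E'
from h import *; from plan import *
s=ctrl.state(); x=R.from_rotvec(s['eef_rot']).as_matrix()[:,0]; hd=np.arctan2(x[1],x[0]); print(s['t'],s['tool_pos'].round(4),s['gripper_width'],s['force'].round(1),s['torque'].round(2),'hd',hd.round(3))
im,d,K,D,T=grab('wrist')
C=cloud(d,K,D,T); hsv=cv2.cvtColor(im,cv2.COLOR_RGB2HSV).astype(int); S,V=hsv[...,1],hsv[...,2]
k=s['tool_pos'][:2]; r=C[...,:2]-k; al=r@u(hd); ac=r@u(hd+np.pi/2)
w=(S<60)&(V>130)&(np.abs(C[...,2]-.207)<.006)&(al>.02)&(al<.105)&(np.abs(ac)<.03); q=C[w][:,:2]
f=cv2.fitLine(q.astype(np.float32),2,0,.01,.01).ravel(); d0=f[:2]*np.sign(f[:2]@u(hd)); h=np.arctan2(*d0[::-1])
off=(k-f[2:])@np.array([-d0[1],d0[0]])
b=(S<60)&(V>130)&(np.abs(C[...,2]-.187)<.006)&(np.hypot(*(C[...,:2]-Pv).transpose(2,0,1))<.16); q=C[b][:,:2]
g=cv2.fitLine(q.astype(np.float32),2,0,.01,.01).ravel()
A=np.c_[d0,-g[:2]]; t=np.linalg.solve(A,g[2:]-f[2:]); E=f[2:]+t[0]*d0
print('forearm hd',h,'tcp off line',off,'elbow',E,'knob',E-.13*d0,'lens',E-.255*d0,'boom',g)
E
python3 fa.py
```

```text
16.9 [ 0.5375 -0.0402  0.223 ] 0.021156596684133822 [ 1.4  6.5 -0.5] [ 1.04 -0.14  0.4 ] hd 1.378
forearm hd 1.3900381366405667 tcp off line 0.0004196428278503144 elbow [0.56102697 0.08597679] knob [ 0.53765616 -0.04190521] lens [ 0.51518422 -0.16486867] boom [ 0.9927468  -0.1202242   0.64798486  0.07544596]
```

Call:
move_arm --pt "0 0 0 -0.001 -0.002 0 -1" --pt "0 0 0 -0.002 -0.004 0 -1" --pt "0 0 0 -0.002 -0.004 0 -1" --pt "0 0 0 -0.002 -0.004 0 -1" --pt "0 0 0 -0.002 -0.004 0 -1" --pt "0 0 0 -0.002 -0.004 0 -1" --pt "0 0 0 -0.002 -0.004 0 -1" --pt "0 0 0 -0.002 -0.004 0 -1" --pt "0 0 0 -0.002 -0.004 0 -1" --pt "0 0 0 -0.002 -0.004 0 -1"

```text
t: 18.2
tool_pos: [0.5361, -0.0449, 0.223]
eef_rot: [-2.424, -1.995, -0.009]
force: [2.5, 5.0, -0.7]
gripper_width: 0.0215
```

```bash
python3 fa.py
```

```text
18.2 [ 0.5361 -0.0449  0.223 ] 0.021456292713669084 [ 2.5  5.  -0.7] [ 0.95 -0.28  0.22] hd 1.377
forearm hd 1.3791549248552655 tcp off line 0.0002823818743850924 elbow [0.56095303 0.0818326 ] knob [ 0.53619186 -0.04578747] lens [ 0.51238305 -0.16849909] boom [ 0.99389476 -0.1103321   0.64317936  0.07270467]
```

The lens is at (0.512, -0.168) against the pin at (0.512, -0.167). I let go with a small opening, because the bottle is near, then rise and look from beyond the lens.

Call:
move_arm --pt "0 0 0 0.001 0.002 0 -0.1" --pt "0 0 0 0.001 0.002 0 -0.1" --pt "0 0 0 0.001 0.002 0 -0.1" --pt "0 0 0 0.001 0.002 0.01 -0.1" --pt "0 0 0 0.001 0.002 0.04 -0.1" --pt "0 0 0 0.001 0.002 0.09 -0.1" --pt "0 0 0 0.001 0.002 0.14 -0.1" --pt "0 0 0 -0.01 -0.05 0.15 -1" --pt "0 0 0 -0.02 -0.11 0.15 -1" --pt "0 0 0 -0.03 -0.16 0.15 -1"

```text
t: 19.5
tool_pos: [0.5039, -0.2111, 0.3737]
eef_rot: [2.43, 1.988, 0.0]
force: [1.0, -0.2, -0.2]
gripper_width: 0.0164
```

Call:
move_arm --pt "0 0 0 -0.01 -0.045 0 -1" --pt "0 0 0 -0.017 -0.087 0 -1" --pt "0 0 0 -0.017 -0.087 0 -1" --pt "0 0 0 -0.017 -0.087 0 -1" --pt "0 0 0 -0.017 -0.087 0 -1" --pt "0 0 0 -0.017 -0.087 0 -1" --pt "0 0 0 -0.017 -0.087 0 -1" --pt "0 0 0 -0.017 -0.087 0 -1" --pt "0 0 0 -0.017 -0.087 0 -1" --pt "0 0 0 -0.017 -0.087 0 -1"

```text
t: 20.75
tool_pos: [0.4876, -0.2956, 0.3726]
eef_rot: [-2.43, -1.991, -0.0]
force: [-0.8, 0.5, -0.4]
gripper_width: 0.0004
```

```bash
cat > lens.py <<'E'
from h import *; import sys
s=ctrl.state(); print(s['t'],s['tool_pos'].round(4),s['gripper_width'],s['force'].round(1))
im,d,K,D,T=grab('wrist'); save(sys.argv[1],im); np.savez('pics/'+sys.argv[1],im=im,d=d,K=K,D=D,T=T)
C=cloud(d,K,D,T); hsv=cv2.cvtColor(im,cv2.COLOR_RGB2HSV).astype(int); H,S,V=[hsv[...,i] for i in range(3)]
m=(S<60)&(V>120)&(C[...,2]>.175)&(C[...,2]<.33)&(np.hypot(C[...,0]-.512,C[...,1]+.167)<.078)&(C[...,1]<-.1)
q=C[m]; print('lens pts',len(q),q.min(0).round(3),q.max(0).round(3))
A=np.c_[q[:,:2]-[.512,-.167],np.ones(len(q))]; 
for _ in range(4):
    c=np.linalg.lstsq(A,q[:,2],rcond=None)[0]; k=np.abs(A@c-q[:,2])<.008; A,q=A[k],q[k]
print('plane z=',c,'tilt deg',np.degrees(np.arctan(np.hypot(*c[:2]))),'n',len(q)); 
h=cv2.convexHull(q[:,:2].astype(np.float32)); print('ellipse',cv2.fitEllipse(h))
o=(H>4)&(H<18)&(S>170)&(V>130)&(np.abs(C[...,2]-.26)<.008); print('knob',C[o].mean(0).round(4) if o.any() else None)
r=((H<8)|(H>172))&(S>120)&(V>90)&(np.hypot(C[...,0]-.512,C[...,1]+.167)<.06)&(C[...,2]<.1)
p=np.argwhere(r)[:,::-1]; print('red',len(p)); 
if len(p)>20: print(cv2.minEnclosingCircle(onplane(p,.058,K,D,T)[:,:2].astype(np.float32)),p.mean(0))
E
python3 lens.py w7
```

```text
20.75 [ 0.4876 -0.2956  0.3726] 0.00039405413485580737 [-0.8  0.5 -0.4]
lens pts 10130 [ 0.456 -0.206  0.218] [ 0.576 -0.11   0.293]
plane z= [-0.158805   -0.81799306  0.26446368] tilt deg 39.80328292439451 n 9525
ellipse ((0.5159512162208557, -0.1545875519514084), (0.09335315227508545, 0.12346626818180084), 79.23306274414062)
knob None
red 17
```

View pics/w7.png

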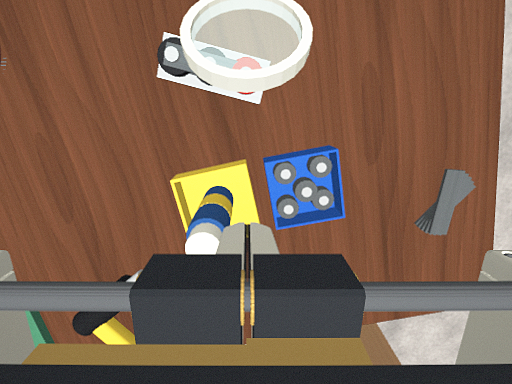

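The picture shows the lens raised (plane fit 39.8°) over the chain at (246,45). The can stands in the tray at (210,215) and the bin has not moved. I press the outer rim down along its arc with the closed fingertips.

Call:
move_arm --pt "0 0 0 0.005 0.03 0 -1" --pt "0 0 0 0.011 0.06 0 -1" --pt "0 0 0 0.017 0.09 0 -1" --pt "0 0 0 0.022 0.1125 -0.01 -1" --pt "0 0 0 0.022 0.1125 -0.03 -1" --pt "0 0 0 0.022 0.1125 -0.053 -1" --pt "0 0 0 0.022 0.1125 -0.053 -1" --pt "0 0 0 0.022 0.1125 -0.053 -1" --pt "0 0 0 0.022 0.1125 -0.053 -1" --pt "0 0 0 0.022 0.1125 -0.053 -1"

```text
t: 22.05
tool_pos: [0.5099, -0.1831, 0.3204]
eef_rot: [2.429, 1.991, 0.001]
force: [-0.8, -0.5, -0.3]
gripper_width: 0.0004
```

Call:
move_arm --pt "0 0 0 0 0 -0.015 -1" --pt "0 0 0 0 0 -0.029 -1" --pt "0 0 0 -0.0015 -0.007 -0.039 -1" --pt "0 0 0 -0.003 -0.014 -0.05 -1" --pt "0 0 0 -0.004 -0.0206 -0.061 -1" --pt "0 0 0 -0.005 -0.0257 -0.0735 -1" --pt "0 0 0 -0.006 -0.0297 -0.086 -1" --pt "0 0 0 -0.0065 -0.0324 -0.099 -1" --pt "0 0 0 -0.0065 -0.0324 -0.099 -1" --pt "0 0 0 -0.0065 -0.0324 -0.099 -1"

```text
t: 23.3
tool_pos: [0.503, -0.2159, 0.2206]
eef_rot: [2.43, 1.991, -0.001]
force: [-0.2, -0.4, -0.6]
gripper_width: 0.0005
```

```bash
python3 - <<'E'
from h import *
im,d,K,D,T=grab('side'); a,_,_,_,_=grab('wrist'); save('w8',np.hstack([cv2.resize(im[110:210,220:380],(480,300)),cv2.resize(a,(320,300))]))
E
```

```text
(no output)
```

View pics/w8.png

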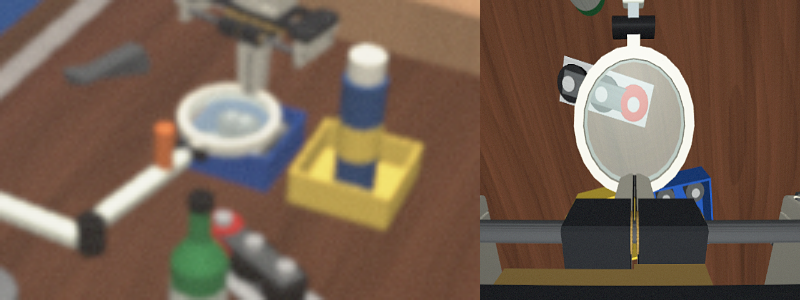

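The wrist view shows the lens mostly lowered, with the fingertips on its outer rim at (635,185). I measure the tilt.

```bash
python3 lens.py w9
```

```text
23.4 [ 0.5033 -0.2157  0.221 ] 0.00058580047561005 [-0.6 -0.2 -0.5]
lens pts 27954 [ 0.434 -0.229  0.202] [ 0.573 -0.101  0.323]
plane z= [-0.0126735  -0.06584274  0.21023054] tilt deg 3.8360175763145796 n 26568
ellipse ((0.5129916667938232, -0.16813340783119202), (0.11822083592414856, 0.12763641774654388), 167.5159149169922)
knob None
red 0
```

There are 3.8° left to go, and the lens is centred at (0.513, -0.168). I press the rest of the way slowly.

Call:
move_arm --pt "0 0 0 0 -0.0005 -0.002 -1" --pt "0 0 0 0 -0.0005 -0.004 -1" --pt "0 0 0 0 -0.001 -0.006 -1" --pt "0 0 0 0 -0.001 -0.0075 -1" --pt "0 0 0 0 -0.001 -0.009 -1" --pt "0 0 0 0 -0.001 -0.01 -1" --pt "0 0 0 0 -0.001 -0.011 -1" --pt "0 0 0 0 -0.001 -0.012 -1" --pt "0 0 0 0 -0.001 -0.012 -1" --pt "0 0 0 0 -0.001 -0.012 -1"

```text
t: 24.7
tool_pos: [0.5031, -0.2162, 0.2086]
eef_rot: [-2.429, -1.992, -0.0]
force: [0.0, -0.5, 0.7]
gripper_width: 0.0004
```

```bash
python3 lens.py w10
```

```text
24.7 [ 0.5031 -0.2162  0.2086] 0.00036984387925784374 [ 0.  -0.5  0.7]
lens pts 29715 [ 0.434 -0.23   0.2  ] [ 0.573 -0.102  0.312]
plane z= [0.0015105  0.00655598 0.20498536] tilt deg 0.3854655911942521 n 28374
ellipse ((0.5127024054527283, -0.1686871200799942), (0.11837936192750931, 0.1282023936510086), 166.51502990722656)
knob None
red 0
```

Level to within 0.4°. I lift off, retreat and check from clear.

Call:
move_arm --pt "0 0 0 0 0 0.02 -1" --pt "0 0 0 0 0 0.06 -1" --pt "0 0 0 0 0 0.12 -1" --pt "0 0 0 -0.005 -0.02 0.17 -1" --pt "0 0 0 -0.01 -0.05 0.18 -1" --pt "0 0 0 -0.012 -0.06 0.18 -1" --pt "0 0 0 -0.012 -0.06 0.18 -1" --pt "0 0 0 -0.012 -0.06 0.18 -1" --pt "0 0 0 -0.012 -0.06 0.18 -1" --pt "0 0 0 -0.012 -0.06 0.18 -1"

```text
t: 26.0
tool_pos: [0.4912, -0.2757, 0.3885]
eef_rot: [-2.428, -1.993, -0.0]
force: [-0.2, -0.1, 0.2]
gripper_width: 0.0005
```

```bash
python3 lens.py w11; python3 - <<'E'
from h import *
z=np.load('pics/w11.npz'); im,d,K,D,T=[z[k] for k in ('im','d','K','D','T')]
# lens outer outline by rays at top face .208, red seen through glass at z .058
hsv=cv2.cvtColor(im,cv2.COLOR_RGB2HSV).astype(int); H,S,V=[hsv[...,i] for i in range(3)]
P=onplane(np.stack(np.meshgrid(range(512),range(384)),-1).reshape(-1,2),.058,K,D,T).reshape(384,512,3)
r=((H<10)|(H>170))&(S>50)&(np.hypot(P[...,0]-.512,P[...,1]+.167)<.045); p=np.argwhere(r)[:,::-1]; print('red thru glass',len(p))
if len(p)>10: print(cv2.minEnclosingCircle(onplane(p,.058,K,D,T)[:,:2].astype(np.float32)))
Q=onplane(np.stack(np.meshgrid(range(512),range(384)),-1).reshape(-1,2),.208,K,D,T).reshape(384,512,3)
w=(S<40)&(V>190)&(np.hypot(Q[...,0]-.512,Q[...,1]+.167)<.072)&(Q[...,1]<-.115); h=cv2.convexHull(Q[w][:,:2].astype(np.float32)); print('rim',cv2.minEnclosingCircle(h))
s=grab('side')[0]; save('w11c',np.hstack([cv2.resize(im,(420,315)),cv2.resize(s[100:250,190:370],(378,315))]))
E
```

```text
26.0 [ 0.4912 -0.2757  0.3885] 0.0004804828322008815 [-0.2 -0.1  0.2]
lens pts 9005 [ 0.451 -0.231  0.2  ] [ 0.572 -0.102  0.211]
plane z= [ 1.94868957e-04 -2.11340128e-03  2.04892190e-01] tilt deg 0.12160245137812752 n 9005
ellipse ((0.5123939514160156, -0.16927148401737213), (0.11859912425279617, 0.12562158703804016), 169.55873107910156)
knob None
red 0
red thru glass 0
rim ((0.5057669281959534, -0.1680908501148224), 0.06760390102863312)
```

View pics/w11c.png

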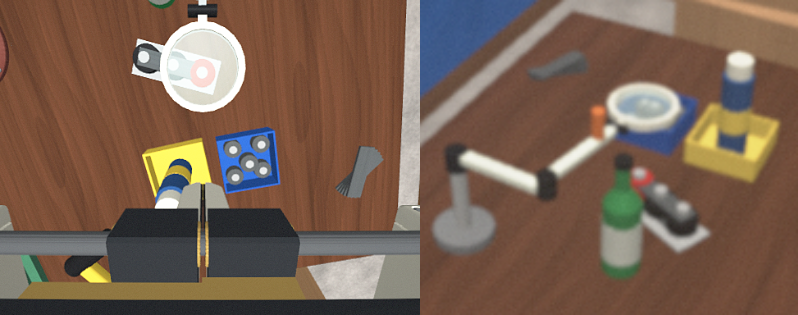

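The lens is level (0.1°) over the red roller, which shows through the glass at (202,73). The can, bottle and bin stand. One last numeric check of the pin through the glass and of the things to be left alone.

```bash
python3 - <<'E'
from h import *
z=np.load('pics/w11.npz'); im,d,K,D,T=[z[k] for k in ('im','d','K','D','T')]
c=im[55:120,210:280].astype(int); r=(c[...,0]-c[...,1]>25)&(abs(c[...,1]-c[...,2])<20); 
n,l,st,ce=cv2.connectedComponentsWithStats(r.astype(np.uint8)); i=1+st[1:,4].argmax(); p=np.argwhere(l==i)[:,::-1]+[210,55]
print('red',len(p),cv2.minEnclosingCircle(onplane(p,.058,K,D,T)[:,:2].astype(np.float32)),'pin',onplane([[246.2,89]],.062,K,D,T))
# rim: white ring points, algebraic circle fit on outer edge, excluding hinge side
C=cloud(d,K,D,T); q=C[(C[...,2]>.195)&(C[...,2]<.215)&(C[...,1]<-.125)&(np.abs(C[...,0]-.512)<.075)]
h=cv2.convexHull(q[:,:2].astype(np.float32))[:,0]; h=h[h[:,1]<-.14]
s=np.linalg.lstsq(np.c_[2*h,np.ones(len(h))],(h**2).sum(1),rcond=None)[0]; print('rim fit',s[:2],np.sqrt(s[2]+s[0]**2+s[1]**2))
t0=np.load('pics/side0.npz'); s1=grab('side')[0]; t1=grab('top')[0]; o=np.load('pics/top0.npz')['im']
df=lambda a,b,bx:np.abs(cv2.blur(a,(3,3)).astype(int)-cv2.blur(b,(3,3)))[bx[1]:bx[3],bx[0]:bx[2]].mean().round(2)
print('pendant top',df(o,t1,(115,145,155,195)),'hammer',df(o,t1,(152,225,228,255)),'bottle',df(o,t1,(250,207,273,232)),'side bottle',df(t0['im'],s1,(272,170,300,235)),'side hammer',df(t0['im'],s1,(215,255,300,310)),'side pendant',df(t0['im'],s1,(130,272,185,306)))
E
```

```text
red 611 ((0.5118810534477234, -0.1668635457754135), 0.027123967185616493) pin [[ 0.51198262 -0.16714394  0.062     ]]
rim fit [ 0.51191326 -0.17106105] 0.06013584018565317
pendant top 1.41 hammer 7.81 bottle 1.4 side bottle 2.23 side hammer 1.28 side pendant 1.66
```

```bash
python3 - <<'E'
from h import *
o=np.load('pics/top0.npz'); im,d,K,D,T=grab('top'); save('t12',np.hstack([cv2.resize(x[170:250,260:370],(396,288),interpolation=cv2.INTER_CUBIC) for x in (o['im'],im)]))
C=cloud(d,K,D,T); q=C[(C[...,2]>.19)&(C[...,2]<.22)&(np.hypot(C[...,0]-.512,C[...,1]+.167)<.08)&(C[...,1]<-.11)]
print(len(q),q.min(0) if len(q) else 0,q.max(0) if len(q) else 0)
c=o['im'][190:220,295:325].astype(int); b=(c.min(2)>130)&(np.ptp(c,axis=2)<60); p=np.argwhere(b)[:,::-1]+[295,190]; print(p.tolist())
for z in (.062,): print(onplane([[308.7,204.3]],z,K,D,T))
E
```

```text
1037 [ 0.45114859 -0.23138095  0.19000807] [ 0.57076791 -0.1103913   0.21675352]
[[302, 194], [301, 195], [302, 195], [303, 195], [304, 195], [301, 196], [302, 196], [303, 196], [304, 196], [305, 196], [306, 196], [300, 197], [301, 197], [302, 197], [303, 197], [304, 197], [305, 197], [306, 197], [307, 197], [300, 198], [301, 198], [302, 198], [303, 198], [304, 198], [300, 199], [301, 199], [302, 199], [303, 199], [299, 200], [300, 200], [301, 200], [302, 200], [315, 200], [316, 200], [299, 201], [300, 201], [301, 201], [316, 201], [317, 201], [318, 201], [298, 202], [299, 202], [300, 202], [308, 202], [309, 202], [310, 202], [316, 202], [317, 202], [318, 202], [319, 202], [298, 203], [299, 203], [300, 203], [307, 203], [308, 203], [309, 203], [310, 203], [311, 203], [317, 203], [318, 203], [319, 203], [297, 204], [298, 204], [299, 204], [300, 204], [307, 204], [308, 204], [309, 204], [310, 204], [311, 204], [317, 204], [318, 204], [319, 204], [297, 205], [298, 205], [299, 205], [307, 205], [308, 205], [309, 205], [310, 205], [311, 205], [317, 205], [318, 205], [297, 206], [298, 206]
[... 769 characters left out ...]
 [295, 214], [296, 214], [310, 214], [311, 214], [312, 214], [313, 214], [314, 214], [295, 215], [309, 215], [310, 215], [311, 215], [312, 215], [313, 215], [314, 215], [301, 216], [302, 216], [303, 216], [304, 216], [309, 216], [310, 216], [311, 216], [312, 216], [313, 216], [314, 216], [300, 217], [301, 217], [302, 217], [303, 217], [304, 217], [305, 217], [310, 217], [311, 217], [312, 217], [313, 217], [300, 218], [301, 218], [302, 218], [303, 218], [304, 218], [305, 218], [310, 218], [311, 218], [312, 218], [313, 218], [299, 219], [300, 219], [301, 219], [302, 219], [303, 219], [304, 219], [305, 219], [306, 219], [310, 219], [311, 219], [312, 219]]
[[ 0.51046192 -0.1623729   0.062     ]]
```

View pics/t12.png

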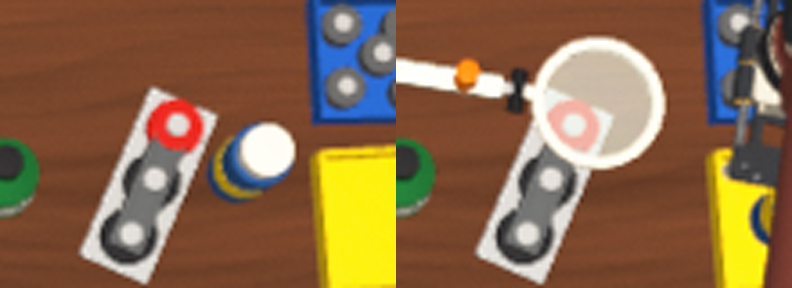

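The top view shows the pin slightly toward the elbow from the lens centre. Wrist and top cameras put the offset at 4 to 8 mm in y. There is time, so I take the knob again and nudge the lens by 5 mm in +y.

Call:
move_arm --pt "0 0 0 0.01 0.05 0 -0.05" --pt "0 0 0 0.02 0.1 0 -0.05" --pt "0 0 0 0.03 0.15 0 -0.05" --pt "0 0 0 0.038 0.195 0 -0.05" --pt "0 0 0 0.045 0.2315 0 -0.05" --pt "0 0 0 0.045 0.2315 -0.02 -0.05" --pt "0 0 0 0.045 0.2315 -0.05 -0.05" --pt "0 0 0 0.045 0.2315 -0.09 -0.05" --pt "0 0 0 0.045 0.2315 -0.11 -0.05" --pt "0 0 0 0.045 0.2315 -0.11 -0.05"

```text
t: 27.5
tool_pos: [0.5351, -0.0452, 0.2773]
eef_rot: [-2.428, -1.99, 0.004]
force: [0.3, 0.7, 0.2]
gripper_width: 0.0444
```

Call:
move_arm --pt "0 0 0 0 0 -0.02 -0.05" --pt "0 0 0 0 0 -0.04 -0.05" --pt "0 0 0 0 0 -0.055 -0.05" --pt "0 0 0 0 0 -0.055 -0.05" --pt "0 0 0 0 0 -0.055 -1" --pt "0 0 0 0 0 -0.055 -1" --pt "0 0 0 0 0 -0.055 -1" --pt "0 0 0 0 0 -0.055 -1" --pt "0 0 0 0 0 -0.055 -1" --pt "0 0 0 0 0 -0.055 -1" --newtons 25

```text
t: 28.75
tool_pos: [0.5363, -0.0449, 0.2242]
eef_rot: [2.429, 1.991, 0.001]
force: [-0.8, 0.3, 5.4]
gripper_width: 0.022
```

```bash
python3 fa.py
```

```text
28.75 [ 0.5363 -0.0449  0.2242] 0.02197364192292103 [-0.8  0.3  5.4] [-0.03  0.27 -0.03] hd 1.373
forearm hd 1.378868096645154 tcp off line 0.00018615349048177593 elbow [0.56109613 0.08189009] knob [ 0.53629836 -0.04572289] lens [ 0.51245435 -0.16842767] boom [ 0.9935942  -0.1130066   0.6426062   0.07261953]
```

Call:
move_arm --pt "0 0 0 0 0.002 0 -1" --pt "0 0 0 0 0.004 0 -1" --pt "0 0 0 0 0.006 0 -1" --pt "0 0 0 0 0.007 0 -1" --pt "0 0 0 0 0.008 0 -1" --pt "0 0 0 0 0.008 0 -1" --pt "0 0 0 0 0.008 0 -1" --pt "0 0 0 0 0.008 0 -1" --pt "0 0 0 0 0.008 0 -1" --pt "0 0 0 0 0.008 0 -1"

```text
t: 30.05
tool_pos: [0.5354, -0.0408, 0.2241]
eef_rot: [2.431, 1.985, -0.008]
force: [-3.7, -6.0, 8.0]
gripper_width: 0.0218
```

```bash
python3 fa.py
```

```text
30.05 [ 0.5354 -0.0408  0.2241] 0.021765666405028555 [-3.7 -6.   8. ] [-1.04  0.62 -0.12] hd 1.37
forearm hd 1.3715146788292072 tcp off line 0.0003121727748495619 elbow [0.56125268 0.08544108] knob [ 0.5355172  -0.04198609] lens [ 0.51077154 -0.16451223] boom [ 0.99209297 -0.12550518  0.6448235   0.07486892]
```

The lens moved +3.9 mm in y and -1.7 mm in x, which is enough. I release, retreat and check.

Call:
move_arm --pt "0 0 0 0 -0.004 0 -1" --pt "0 0 0 0 -0.004 0 -0.05" --pt "0 0 0 0 -0.004 0 -0.05" --pt "0 0 0 0 -0.004 0 -0.05" --pt "0 0 0 0 -0.004 0.02 -0.05" --pt "0 0 0 0 -0.004 0.06 -0.05" --pt "0 0 0 0 -0.004 0.12 -0.05" --pt "0 0 0 -0.005 -0.03 0.16 -0.05" --pt "0 0 0 -0.015 -0.085 0.165 -0.05" --pt "0 0 0 -0.025 -0.14 0.165 -0.05"

```text
t: 31.35
tool_pos: [0.5112, -0.1779, 0.3896]
eef_rot: [2.426, 1.992, 0.002]
force: [0.6, -0.6, -0.1]
gripper_width: 0.0439
```

Call:
move_arm --pt "0 0 0 -0.01 -0.05 0 -0.05" --pt "0 0 0 -0.02 -0.1 0 -0.05" --pt "0 0 0 -0.02 -0.1 0 -0.05" --pt "0 0 0 -0.02 -0.1 0 -0.05" --pt "0 0 0 -0.02 -0.1 0 -0.05" --pt "0 0 0 -0.02 -0.1 0 -0.05" --pt "0 0 0 -0.02 -0.1 0 -0.05" --pt "0 0 0 -0.02 -0.1 0 -0.05" --pt "0 0 0 -0.02 -0.1 0 -0.05" --pt "0 0 0 -0.02 -0.1 0 -0.05"

```text
t: 32.6
tool_pos: [0.4911, -0.277, 0.3886]
eef_rot: [-2.43, -1.991, 0.0]
force: [0.8, 0.1, -0.3]
gripper_width: 0.0439
```

```bash
python3 lens.py w13; python3 - <<'E'
from h import *
z=np.load('pics/w13.npz'); im,d,K,D,T=[z[k] for k in ('im','d','K','D','T')]
C=cloud(d,K,D,T); q=C[(C[...,2]>.195)&(C[...,2]<.215)&(C[...,1]<-.125)&(np.abs(C[...,0]-.512)<.075)]
h=cv2.convexHull(q[:,:2].astype(np.float32))[:,0]; h=h[h[:,1]<-.14]
s=np.linalg.lstsq(np.c_[2*h,np.ones(len(h))],(h**2).sum(1),rcond=None)[0]; print('rim fit',s[:2],np.sqrt(s[2]+s[0]**2+s[1]**2))
y=(np.abs(C[...,2]-.215)<.01)&(np.hypot(C[...,0]-.4145,C[...,1]+.377)<.06); print('can top',y.sum(),C[y].mean(0) if y.any() else '')
o=np.load('pics/side0.npz')['im']; s1=grab('side')[0]; t0=np.load('pics/top0.npz')['im']; t1=grab('top')[0]
df=lambda a,b,bx:np.abs(cv2.blur(a,(3,3)).astype(int)-cv2.blur(b,(3,3)))[bx[1]:bx[3],bx[0]:bx[2]].mean().round(2)
print('bottle',df(t0,t1,(250,207,273,232)),df(o,s1,(272,170,300,235)),'pendant',df(t0,t1,(115,145,155,195)),'bin side',df(o,s1,(282,140,300,165)),'hammer side',df(o,s1,(215,255,300,310)))
E
```

```text
32.6 [ 0.4911 -0.277   0.3886] 0.04389125215759825 [ 0.8  0.1 -0.3]
lens pts 9100 [ 0.451 -0.227  0.201] [ 0.572 -0.1    0.211]
plane z= [-0.00029729 -0.00185868  0.20485604] tilt deg 0.1078482533834379 n 9100
ellipse ((0.5123350024223328, -0.16517138481140137), (0.11847205460071564, 0.12646184861660004), 160.4962921142578)
knob None
red 0
rim fit [ 0.51144093 -0.16730488] 0.06005886338451832
can top 289 [ 0.4269281  -0.38009482  0.21445961]
bottle 1.41 2.34 pendant 1.39 bin side 85.22 hammer side 1.33
```

```bash
python3 -c "
from bench import ctrl
print(ctrl.hand_in())"
```

```text
the job is handed in; nothing more can be done
None
```

The job is done and handed in at about 33 s. The can stands upright in the yellow tray. The magnifier was folded past the bottle by its knob and its lens pressed level over the red roller. I then re-gripped the knob once to nudge the lens about 4 mm.

**Last checks (robot clear of everything):**
- **Lens:** it is tilted 0.1° and centred at (0.511, -0.167), against the pin at (0.512, -0.167) by the wrist camera.
- **Can:** its top is at about 0.214 m, with the can standing in the tray; this fits an upright can on the tray floor.
- **Bottle, push-button box and hammer:** the before-and-after pictures match for the bottle and push-button box. The hammer matches in the side view; its top-view patch differed, as the lens was there at the start.

**What disagreed or was not fully checked:**
- The top camera put the pin about 3–5 mm further in +y than the wrist camera did. I trusted the wrist camera, as my grasps agreed with it.
- The numeric side-view check of the bin failed, probably because the lens and gripper now cover that view. In the pictures the bin looks to be where it started.
- Nothing measured contact between the magnifier and the can or bottle directly. The planned clearance was at least 19 mm, and both were standing at the end.

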